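# Lock a dispersing tube on to the bench drive

## Task

Load the dispersing tube, the one whose cap has two lugs, from the rack on to the tube drive: set it cap down in the drive's receptacle, feel for the two slots until the lugs drop in, press it down against the spring and twist it clockwise to the stop, then let go so that it stands locked and upright. Use a light hand, for the plastic lugs break at 60 N: about 12 N presses it home, and the twist ends as soon as you feel the stop. Leave the two plain tubes and the beaker as they are.

Things in the scene. Friction and masses are not known exactly. Their poses are not given: they have to be found in the camera images.
- tube: Dispersing tube, about 70 g: clear round barrel on a white bayonet cap with two lugs, standing upside down (cap lowest) in any of the rack's wells, lugs at any angle. Origin: centre of the cap's flat underside, z up along the barrel. 105 mm high. Lowest is the cap's spigot, 38 mm across, 27 mm high, its first 3 mm tapered to 33 mm; then the cap rim, 40 mm across, 27 to 36 mm.
- grip (a point): Middle of the tube's barrel, 65 mm above the tube's origin: grip here. Barrel 34 mm across from 36 to 95 mm above the origin, then a domed end. Axes as the tube.
- lug_mid (a point): On the tube's axis, 10.5 mm above its origin, between the two lugs, which point along the tube's +y and -y: each 9 mm wide, 5 mm high (8 to 13 mm above the origin), reaching 26 mm from the axis. Two small wings on the cap rim, 23 mm from the axis, stand right above them. Half a turn gives the same fit.
- drive: Tube drive, fixed to the bench: low white housing 205 x 124 mm, 50 mm high, sloping key panel on its -x side; on top a round metal receptacle ring, 72 mm across. Origin: on the bench under the ring's axis, z up. Sprung plate inside: no force while the tube's origin is above 63.5 mm over the drive's, then 1.4 N per mm; it hits bottom hard at 53 mm (15 N).
- mouth (a point): Centre of the ring's top, 78 mm above the bench; bore 41 mm across. Two facing slots in the lip, 12 mm wide, reaching 27.5 mm from the axis, pass the lugs; they lie along the drive's +y and -y only roughly: the ring may stand up to 0.4 rad either way, not measured, to be felt or seen. Off the slots the lugs rest on the ring: tube origin 70 mm above the drive's.
- seat (a point): Where the tube's origin ends when locked, 59 mm above the drive's origin, on its axis. To turn, the lugs must pass under a step: tube origin below 57 mm (over 9 N). It turns only clockwise seen from above, 1.16 rad from slot middle to a hard stop. Let go there: the spring lifts it 2 mm into end pockets. Short of them it stays at 57 mm; still in the slots it rises to 63 mm.
- rack: Fixed grey rack 85 x 255 mm, 30 mm high; origin: centre of its underside, z up. Three round wells 40.5 mm wide and 6 mm deep in a row along its y axis, 85 mm apart, the middle one at its centre; each holds one tube standing on its cap, tube origin 24 mm above the bench.
- vial_a: A plain tube without lugs in another well, barrel 29 mm across, ribbed cap 40 mm across, 92 mm high; origin: centre of the cap's underside. Leave it alone.
- vial_b: The second plain tube, the same as vial_a. Leave it alone.
- beaker: Loose glass beaker 72 mm across its rim, 95 mm high, on the bench beyond the work; origin: centre of its underside. Leave it alone.
Not all that is in view belongs to the job. What is shaped like the tube but blue or orange is not meant.

How it is judged (in metres and radians):
On the way, in this order (a step that is already met when the one before it is completed fails the run):
1. the tube is lifted clear of the rack (z of tube in the frame of rack above 0.06 m), for 0.1 s.
2. the tube is pressed into the receptacle, its lugs below the lip (z of tube in the frame of drive below 0.0578 m and horizontal distance between tube and drive below 0.005 m), for 0.05 s.
At the end, for the whole second after the job is handed in: The tube stands upright (within 0.08 rad) and at rest in the receptacle, within 5 mm of its axis, lugs turned to the stop and risen into the end pockets: origin 57.9 to 60.5 mm above the drive's, lug axis more than 0.55 rad from the drive's y axis (z of tube in the frame of drive between 0.0579 and 0.0605 m and horizontal distance between tube and drive below 0.005 m and angle between tube's own z axis and vertical below 0.08 rad and angle between the x axis of tube and the x axis of drive, either way round above 0.55 rad and linear speed of tube below 0.01 m/s); the robot touches nothing.
It fails at once if the contact forces between tube and drive add up to over 60 N (contact force between tube and drive above 60 N).
It fails at once if a plain tube or the beaker is disturbed (distance of any of vial_a, vial_b, beaker from where it was at the start of the episode above 0.02 m).
It also fails if it takes over 72 s, if anything falls off the work surface, if the arm or the gripper's body presses on something with over 40 N, if the wrist force passes 120 N, or if a joint passes its speed limit or range.

## Robot

A 7-joint arm with a two-finger parallel gripper is mounted at the origin on the work surface. World frame = base frame: x ahead of the robot, y to its left, z up, the work surface at z = 0. Lengths are in m, angles in degrees, forces in N, time in s.
With the tool pointing down it reaches from about 0.425 to 0.875 m from the base axis. Payload 4.7 kg.
Tool frame: the origin (TCP) lies at the very end of the fingers, on their centre line; the grasp point (between the pads) lies 19 mm behind it; z points along the fingers, y is the line along which they close (so a half turn about z gives the same grasp; the last joint's range is limited). The gripper opens to 87 mm and grips with 3 to 60 N. Pads are 19 mm wide; open, the fingers measure 117 mm over their backs; the gripper's body (75 mm by 190 mm) begins 51 mm behind the grasp point.
Start: joints at [-64.739, 18.392, -4.016, 83.108, 1.295, 78.541, -3.26], TCP at [0.269, 0.592, 0.223] pointing down, gripper open.
Joint ranges: [-163.93, 163.93], [-17.29, 119.83], [-79.2, 71.16], [3.27, 140.29], [-89.18, 269.18], [5.43, 117.66], [-154.24, 154.24]. Speed limits (degrees/s): [147.25, 147.25, 180, 180, 180, 180, 180].

## Interface

Orientations are given as [roll, pitch, yaw] about the fixed x, y, z axes, in that order (R = Rz(yaw) Ry(pitch) Rx(roll)).
In Python, from cell import get_obs, read_camera, sign_off, silhouettes gives the robot as it stands.
- The arm moves only by the tool play_rows, never from a script. Its argument "steps" is a list that holds one entry, the list of rows, each a list of 7 numbers: the shift along the tool's x, y, z in m, then the turn, a rotation vector about the tool's x, y, z in rad, then the finger opening in m, from 0 to 0.087. A call has 1 to 12 rows; each row shifts and turns the commanded pose from where the row before left it, along the tool's axes as they then stand; what a row does not reach is not made up. A row lasts 1/10 s, in which the tool goes at most 50 mm and 8.59 degrees, less where a joint would pass 70% of its speed; a pose out of reach is approached as far as the arm can. A call is refused whole if a number of a shift passes 0.05 or a number of a turn 0.15, either way. A call with a gripper value outside its range is refused whole. The fingers move at their own pace and stop on an object; "force" is the grip in N (left out, the last holds). Time passes only in rows, so rows that do not move let the fingers close. It gives the time, the measured TCP pose, the force, the opening and the grip force at its end, in the units of the state.
- get_obs(): the state, without advancing time (a new reading comes with each control period).
- read_camera(name): name is "side" or "top" or "wrist"; returns a dict with "frame" (420x560x3 uint8, red, green, blue), "intrinsics" (3x3 intrinsics, pixels), "view" (4x4, takes a point from world to camera coordinates). Camera axes: x right, y up, looking along -z (the intrinsics and any distortion apply to the point x, -y, -z); pixel columns grow to the right and rows downward; lengths in m; the calibration is good to about 2 mm. A picture is of the moment at which its call begins. There is no depth.
- sign_off(): hands the job in; it is judged then, once.
Trained networks look in the newest picture that a camera, given by its name, has taken for a name from the list of things; names that differ only in an ending like _2 or _b are one class to them, and where a whole thing is asked for, a point or a joint stands for the part that bears it (a point fixed in the world has none). Each returns a list of dicts, best first, with "p" (0 to 1); they miss things now and then, are a little off and sometimes report something else, mostly with a low value. They report only what shows in the picture. A call takes as long as a camera call. They do not tell look-alikes from the thing itself.
- silhouettes(camera, name): "pixels" (420x560 bool, what is visible of it) and "extent" ([left, top, right, bottom] in pixels, round what is visible of it).
The state is a dict: "time_s": time; "qpos": joint angles; "joint_velocities": joint speeds; "effort": joint torques, N m; "tool_pos": TCP position; "tool_rot": TCP orientation; "force": force on the tool from outside, world axes, zero at the start; "wrist_torque": the same for the moment, N m; "grip_width": finger opening in m; "grasp_force": force on a finger pad.
Only numpy, scipy, OpenCV 4.12 (cv2) and the standard library are available. Lean on these libraries where they do the work, as an engineer would, in place of code of your own. Each camera call takes 0.05 s, during which the arm holds its last target. There are 200 camera calls.

## Working session

There is one attempt and no reset: what is moved stays moved. The work goes in short steps, Python scripts to look and compute and a tool call to move; the robot and the scene stay as the last step left them, time stands still between calls to the robot, and variables do not carry over. Pictures are saved under pics/ and viewed, at most 10 in all, crops included, and the job is handed in when it is done.

Besides the shell and the picture viewer there is one more tool, called after "Emit:" as a command line: name --argument value ..., lists and objects as JSON in quotes. play_rows: Moves the arm, as the interface text tells. Its arguments: {"type":"object","properties":{"steps":{"type":"array","items":{"type":"array","items":{"type":"array","items":{"type":"number"}}}},"force":{"type":"number"}},"required":["steps"]}

```bash
mkdir -p pics; ls; python3 - <<'E'
from cell import *
import cv2,numpy as np
print(get_obs())
ims=[]
for c in ["side","top","wrist"]:
    r=read_camera(c); print(c,r["intrinsics"].tolist(),np.round(r["view"],4).tolist())
    cv2.imwrite(f"pics/{c}0.png",r["frame"][:,:,::-1])
    for n in ["tube","drive","rack","vial_a","beaker"]:
        for s in silhouettes(c,n)[:4]:
            v,u=np.nonzero(s["pixels"]); print(c,n,round(s["p"],2),s["extent"],u.mean().round(1),v.mean().round(1))
E
```

```text
pics
{'time_s': 0.0, 'qpos': array([-64.73701143,  18.43912376,  -4.01554318,  83.17580178,
         1.29662018,  78.5418111 ,  -3.25858418]), 'joint_velocities': array([ 0.08578988,  0.02506408,  0.03524722,  0.05044706, -0.01606209,
       -0.03846582, -0.04274632]), 'effort': array([-7.61686283e-05, -4.91273367e+01, -4.03603585e-01, -3.12541544e+01,
       -6.36838214e-02,  4.33897250e-02,  1.77861148e-04]), 'tool_pos': array([0.26890832, 0.59114313, 0.22145293]), 'tool_rot': array([-1.79888600e+02,  7.44593459e-03,  1.55548539e+02]), 'force': array([ 0.08434747, -0.19504343, -0.21128557]), 'wrist_torque': array([-0.00426503,  0.04048318,  0.0025386 ]), 'grasp_force': 0.0, 'grip_width': 0.08687637975233167}
side [[428.57325067496305, 0.0, 272.84031783526194], [0.0, 428.57325067496305, 209.43775880772628], [0.0, 0.0, 1.0]] [[0.9158, -0.4016, -0.0078, -0.5731], [0.2717, 0.605, 0.7485, -0.225], [-0.2958, -0.6876, 0.6631, -0.7664], [0.0, 0.0, 0.0, 1.0]]
side tube 0.98 [158.8, 175.6, 180.9, 216.8] 168.6 194.9
side tube 0.83 [271.9, 156.6, 294.8, 197.4] 283.4 178.7
side tube 0.68 [208.7
[... 836 characters left out ...]
 283.0
top tube 0.57 [231.4, 163.0, 248.0, 187.6] 241.0 174.5
top drive 0.97 [359.8, 197.9, 416.6, 280.5] 386.7 238.9
top rack 0.85 [144.3, 205.8, 256.6, 260.3] 202.6 230.0
top rack 0.74 [267.2, 138.2, 297.3, 172.0] 285.0 151.6
top vial_a 0.78 [148.0, 230.1, 173.7, 247.6] 162.1 237.5
top vial_a 0.74 [223.6, 214.2, 238.8, 232.2] 231.6 223.7
top vial_a 0.36 [183.7, 220.3, 206.2, 242.0] 195.2 230.0
top beaker 0.66 [270.7, 138.2, 300.5, 169.2] 284.9 151.9
wrist [[351.56217487561116, 0.0, 282.7360429874859], [0.0, 351.56217487561116, 205.4142871837814], [0.0, 0.0, 1.0]] [[0.4128, 0.9108, -0.0012, -0.6499], [-0.8727, 0.3951, -0.2868, 0.0356], [-0.2608, 0.1194, 0.958, -0.392], [0.0, 0.0, 0.0, 1.0]]
```

```bash
python3 - <<'E'
import cv2,numpy as np
a=cv2.imread("pics/side0.png")[110:400,120:400];b=cv2.imread("pics/top0.png")[120:310,130:430]
a=cv2.resize(a,None,fx=1.0*380/280,fy=380/280,interpolation=cv2.INTER_CUBIC);b=cv2.resize(b,None,fx=1.38,fy=1.38)
h=max(a.shape[0],b.shape[0]);o=np.zeros((h,a.shape[1]+b.shape[1],3),np.uint8);o[:a.shape[0],:a.shape[1]]=a;o[:b.shape[0],a.shape[1]:]=b
print(o.shape);cv2.imwrite("pics/c0.png",o)
E
```

```text
(394, 794, 3)
```

View pics/c0.png

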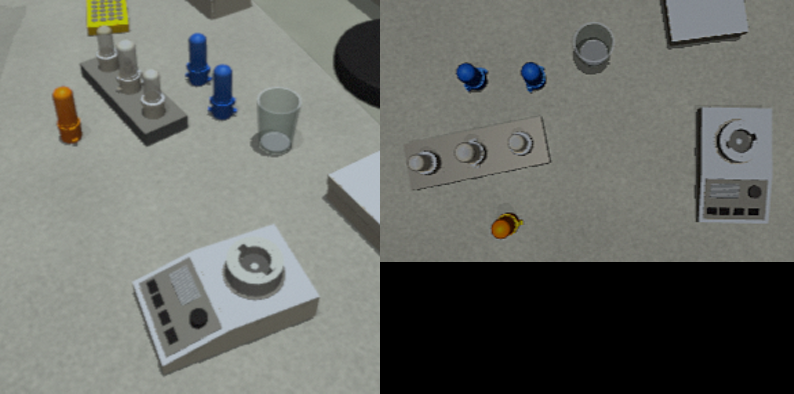

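The two-lug tube is in the middle rack well (top px ~196,230). The vials are either side of it, and the blue and orange ones are look-alikes. The drive ring is near top px 391,221, with its slots running lower left to upper right.

```bash
cat > h.py <<'E'
from cell import *
import cv2,numpy as np
def ray(r,uv,z):
    K,V=np.array(r["intrinsics"]),np.array(r["view"])
    d=np.linalg.inv(K)@[uv[0],uv[1],1]; d=V[:3,:3].T@[d[0],-d[1],-d[2]]; c=-V[:3,:3].T@V[:3,3]
    return c+d*(z-c[2])/d[2]
def proj(r,P):
    K,V=np.array(r["intrinsics"]),np.array(r["view"]); P=np.atleast_2d(P)
    q=P@V[:3,:3].T+V[:3,3]; q=q*[1,-1,-1]; q=q@K.T; return q[:,:2]/q[:,2:]
def circ(c,z,rad,n=60):
    t=np.linspace(0,2*np.pi,n,endpoint=False); return np.c_[c[0]+rad*np.cos(t),c[1]+rad*np.sin(t),0*t+z]
def save(n,im,box=None,f=1):
    if box: im=im[box[1]:box[3],box[0]:box[2]]
    cv2.imwrite(f"pics/{n}.png",cv2.resize(im[:,:,::-1],None,fx=f,fy=f,interpolation=cv2.INTER_CUBIC))
def rotang(o):
    from scipy.spatial.transform import Rotation as R
    return R.from_euler('xyz',o["tool_rot"],degrees=True).as_matrix()
E
python3 - <<'E'
from h import *
r=read_camera("top"); s=read_camera("side")
for n,p in [("rack",(202,230)),("drive",(387,239))]:
    m=min(silhouettes("top",n),key=lambda q:np.hypot(np.mean(q["extent"][::2])-p[0],np.mean(q["extent"][1::2])-p[1]))["pixels"]
    print(n,cv2.minAreaRect(np.argwhere(m)[:,::-1].astype(np.float32)))
    z=.03 if n=="rack" else .05
    b=cv2.boxPoints(cv2.minAreaRect(np.argwhere(m)[:,::-1].astype(np.float32)))
    print(np.round([ray(r,q,z)[:2] for q in b],4))
from scipy.optimize import least_squares
# tube by both silhouettes: extents of the model
def ext(cam,c):
    P=np.vstack([circ(c,z,.017) for z in (.06,.08,.1,.119)]+[circ(c,.129,.006)]+[circ(c,.055,.020),circ(c,.06,.020)])
    q=proj(cam,P); return np.r_[q.min(0),q.max(0)]
T=np.array([184.2,221,207,242]) 
print(ray(r,(195.5,230),.115))
sl=silhouettes("side","tube")
for q in sl: print(q["p"],q["extent"])
print(ray(r,(391,221),.078), ray(s,(120+255/1.357,110+262/1.357),.078))
print(proj(s,ray(r,(195.5,230),.115)))
save("d1",r["frame"],(350,185,430,285),6)
E
```

```text
rack ((199.88735961914062, 230.6384735107422), (34.311214447021484, 103.2099380493164), 78.40782928466797)
[[0.586  0.3619]
 [0.6354 0.1082]
 [0.5512 0.0913]
 [0.5022 0.3433]]
drive ((386.5, 239.0), (84.0, 55.0), 90.0)
[[ 0.6467 -0.1687]
 [ 0.6452 -0.3029]
 [ 0.4419 -0.2959]
 [ 0.443  -0.1637]]
[0.56854474 0.2178297  0.115     ]
0.89 [272.4, 155.4, 295.1, 197.0]
0.63 [255.2, 134.4, 277.4, 175.2]
0.54 [217.1, 274.0, 354.4, 382.0]
[ 0.58595483 -0.23764555  0.078     ] [ 0.58289796 -0.24571626  0.078     ]
[[212.97740995 146.81341168]]
```

View pics/d1.png

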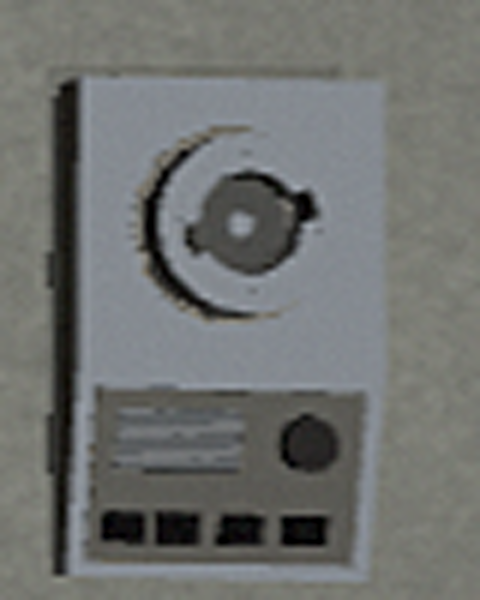

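Emit:
play_rows --steps '[[[-0.0426,-0.0212,0,0,0,0,0.087],[-0.0426,-0.0212,0,0,0,0,0.087],[-0.0426,-0.0212,0,0,0,0,0.087],[-0.0426,-0.0212,0,0,0,0,0.087],[-0.0426,-0.0212,0,0,0,0,0.087],[-0.0426,-0.0212,0,0,0,0,0.087],[-0.0426,-0.0212,0,0,0,0,0.087],[-0.0426,-0.0212,0,0,0,0,0.087],[-0.0426,-0.0212,0,0,0,0,0.087],[-0.0426,-0.0212,0,0,0,0,0.087]]]'

```text
time_s: 2.15
tool_pos: [0.5702, 0.2209, 0.2229]
tool_rot: [180.0, 0.0, 155.6]
force: [-0.1, -0.3, 0.1]
grip_width: 0.087
grasp_force: 0.0
```

Emit:
play_rows --steps '[[[0,0,0,0,0,0.136,0.087],[0,0,0,0,0,0.136,0.087],[0,0,0,0,0,0.136,0.087],[0,0,0,0,0,0.136,0.087],[0,0,0,0,0,0.136,0.087],[0,0,0,0,0,0.136,0.087],[0,0,0,0,0,0.136,0.087],[0,0,0,0,0,0,0.087]]]'

```text
time_s: 2.95
tool_pos: [0.5691, 0.2225, 0.2226]
tool_rot: [180.0, 0.0, 101.0]
force: [0.3, -0.6, 0.3]
grip_width: 0.0872
grasp_force: 0.0
```

```bash
python3 - <<'E'
from h import *
r=read_camera("wrist");o=get_obs();print(o["tool_pos"],o["tool_rot"],o["qpos"])
for q in silhouettes("wrist","tube"):
    v,u=np.nonzero(q["pixels"]);print(q["p"],q["extent"],u.mean(),v.mean())
save("w1",r["frame"])
np.save("w1.npy",r["frame"])
E
```

```text
[0.56909204 0.2224829  0.22261412] [ 1.79993339e+02 -3.68028926e-04  1.01175962e+02] [-39.15665682  13.75277146  18.26576205  89.71747259  -4.38093534
  77.22783413  -9.23538565]
0.88 [109.4, 180.0, 176.3, 245.0] 141.5837285662167 212.2783655600146
0.79 [256.2, 159.0, 306.0, 221.1] 280.9003966505068 188.88320846187747
0.61 [384.9, 172.9, 456.3, 234.5] 420.707515734913 203.45612736023696
0.61 [358.9, 269.2, 395.0, 342.8] 372.8024691358025 296.082304526749
```

View pics/w1.png

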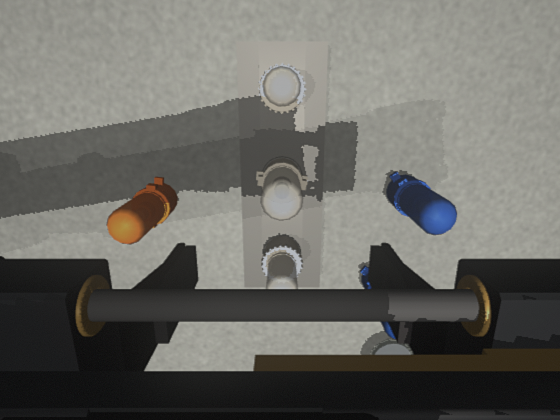

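The tube is centred at about (282,190), with its lugs out to left (~257,176) and right (~313,185). The vials are ahead of it (282,85) and behind it (282,265).

```bash
python3 - <<'E'
from h import *
f=np.load("w1.npy"); r=read_camera("wrist")
for uv,z in [((282.5,198),.112),((282,85),.108)]: print(ray(r,uv,z))
save("w1z",np.clip(f.astype(float)*1.3,0,255).astype(np.uint8),(230,140,340,235),7)
E
```

```text
[0.56800239 0.22582445 0.112     ]
[0.55076776 0.3104533  0.108     ]
```

View pics/w1z.png

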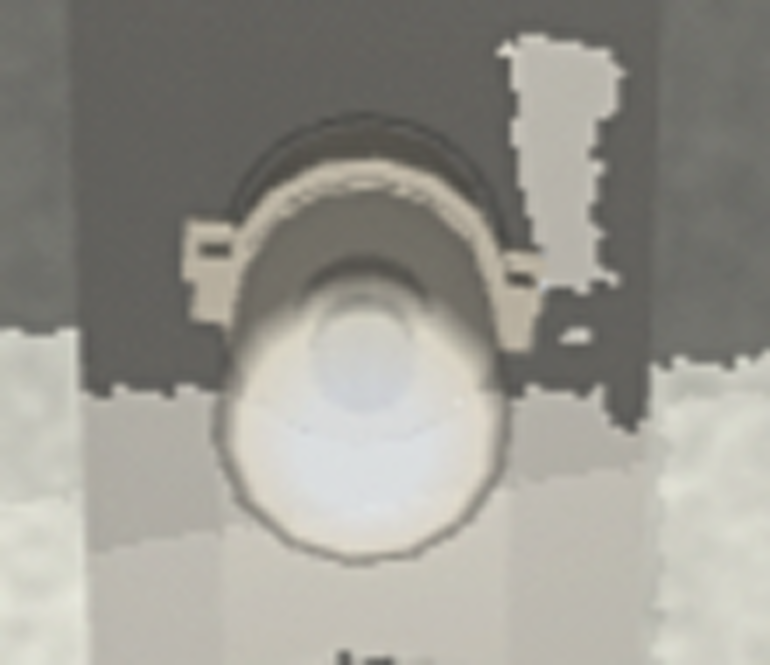

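```bash
python3 - <<'E'
from h import *
r=read_camera("wrist")
def a(p,q,z):
    A,B=[ray(r,(230+x/7,140+y/7),z) for x,y in (p,q)]; d=A-B; print(z,A,B,(A+B)/2,np.linalg.norm(d),"lug dir deg",np.degrees(np.arctan2(d[1],d[0])))
a((184,222),(545,255),.037);a((195,325),(533,352),.060)
# compare with model
V=np.array(r["view"])
import itertools
c=np.array([.568,.2258])
for th in (4,6,8,10):
  t=np.radians(th); e=np.array([np.cos(t),np.sin(t)]);n=np.array([-e[1],e[0]])
  P=[np.r_[c+s*.026*e+k*.0045*n,.037] for s,k in itertools.product((-1,1),(-1,1))]+[np.r_[c+s*.023*e-.0045*n,.060] for s in(-1,1)]
  print(th,np.round((proj(r,P)-[230,140])*7).astype(int).tolist())
E
```

```text
0.037 [0.54080273 0.22712152 0.037     ] [0.59266272 0.23251767 0.037     ] [0.56673272 0.2298196  0.037     ] 0.052139969532720515 lug dir deg -174.05961742396272
0.06 [0.5455758  0.21826617 0.06      ] [0.59137192 0.22352682 0.06      ] [0.56847386 0.22089649 0.06      ] 0.0460972778177382 lug dir deg -173.44710080160712
4 [[186, 275], [192, 214], [542, 319], [551, 259], [195, 315], [531, 356]]
6 [[186, 281], [190, 220], [544, 313], [551, 253], [196, 320], [533, 351]]
8 [[187, 288], [189, 226], [545, 307], [550, 247], [197, 326], [535, 345]]
10 [[188, 294], [188, 233], [547, 301], [549, 240], [198, 332], [536, 339]]
```

Emit:
play_rows --steps '[[[0.0031,-0.0009,0.03,0,0,0,0.087],[0,0,0.04,0,0,0,0.087],[0,0,0.04,0,0,0,0.087],[0,0,0.03,0,0,0,0.087],[0,0,0.0126,0,0,0,0.087],[0,0,0,0,0,0,0.087]]]'

```text
time_s: 3.75
tool_pos: [0.5665, 0.2247, 0.0683]
tool_rot: [-179.8, 0.1, 101.0]
force: [-0.3, -0.2, 0.8]
grip_width: 0.0868
grasp_force: 0.0
```

Emit:
play_rows --steps '[[[0,0,0,0,0,0,0.03],[0,0,0,0,0,0,0.03],[0,0,0,0,0,0,0.03],[0,0,0,0,0,0,0.03],[0,0,0,0,0,0,0.03],[0,0,0,0,0,0,0.03],[0,0,0,0,0,0,0.03]]]' --force 30

```text
time_s: 4.45
tool_pos: [0.5677, 0.2253, 0.07]
tool_rot: [180.0, -0.0, 101.0]
force: [-0.8, -0.3, -0.5]
grip_width: 0.0389
grasp_force: 0.0
```

Emit:
play_rows --steps '[[[0,0,0,0,0,0,0.03],[0,0,0,0,0,0,0.03],[0,0,0,0,0,0,0.03],[0,0,0,0,0,0,0.03],[0,0,0,0,0,0,0.03]]]' --force 30

```text
time_s: 4.95
tool_pos: [0.5677, 0.2252, 0.07]
tool_rot: [180.0, -0.0, 101.0]
force: [-0.4, -0.1, 0.3]
grip_width: 0.0329
grasp_force: 30.0
```

Emit:
play_rows --steps '[[[0,0,-0.02,0,0,0,0.03],[0,0,-0.037,0,0,0,0.03],[0,0,-0.037,0,0,0,0.03],[0,0,-0.036,0,0,0,0.03]]]'

```text
time_s: 5.35
tool_pos: [0.5674, 0.225, 0.2011]
tool_rot: [-180.0, 0.0, 101.0]
force: [0.6, 0.6, -2.2]
grip_width: 0.0339
grasp_force: 30.0
```

Emit:
play_rows --steps '[[[0,0,0,0,0,0.1445,0.03],[0,0,0,0,0,0.1445,0.03],[0,0,0,0,0,0.1445,0.03],[0,0,0,0,0,0.1445,0.03],[0,0,0,0,0,0.1445,0.03],[0,0,0,0,0,0.1445,0.03],[0,0,0,0,0,0.1445,0.03],[0,0,0,0,0,0.1445,0.03],[0,0,0,0,0,0.1445,0.03],[0,0,0,0,0,0.1445,0.03]]]'

```text
time_s: 6.35
tool_pos: [0.5674, 0.2252, 0.1997]
tool_rot: [180.0, 0.0, 17.9]
force: [0.4, 0.0, -0.9]
grip_width: 0.0333
grasp_force: 30.0
```

Emit:
play_rows --steps '[[[-0.0199,0.0407,0,0,0,0,0.03],[-0.0199,0.0407,0,0,0,0,0.03],[-0.0199,0.0407,0,0,0,0,0.03],[-0.0199,0.0407,0,0,0,0,0.03],[-0.0199,0.0407,0,0,0,0,0.03],[-0.0199,0.0407,0,0,0,0,0.03],[-0.0199,0.0407,0,0,0,0,0.03],[-0.0199,0.0407,0,0,0,0,0.03],[-0.0199,0.0407,0,0,0,0,0.03],[-0.0199,0.0407,0,0,0,0,0.03],[-0.0199,0.0407,0,0,0,0,0.03],[0,0,0,0,0,0,0.03]]]'

```text
time_s: 7.55
tool_pos: [0.4961, -0.2768, 0.2004]
tool_rot: [179.7, 0.1, 17.5]
force: [-0.4, -0.4, -1.8]
grip_width: 0.0334
grasp_force: 30.0
```

```bash
python3 - <<'E'
from h import *
r=read_camera("wrist");o=get_obs();print(o["time_s"],o["tool_pos"],o["tool_rot"],o["qpos"],o["grip_width"])
save("w2",r["frame"]);np.save("w2.npy",r["frame"])
print(proj(r,[[.585,-.24,.078]]))
E
```

```text
7.6 [ 0.49759535 -0.27266244  0.20000169] [1.79914692e+02 6.56292884e-02 1.77662145e+01] [-16.45345744  11.41431211  48.31504159  98.47601496  -8.73315737
  74.03269054 -38.52467529] 0.033500046825319305
[[271.38291274  76.12353124]]
```

View pics/w2.png

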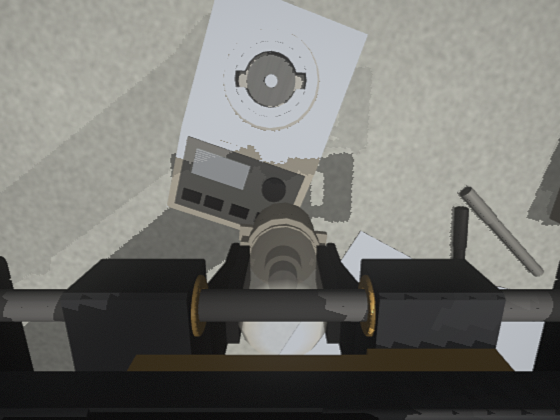

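The ring centre is at about (271,78) and the slots are almost level in the image, at (240,78) and (302,79). The cap lugs show at about (237,238) and (320,238).

```bash
python3 - <<'E'
from h import *
f=np.load("w2.npy")
a=cv2.resize(f[20:140,215:330],None,fx=4,fy=4,interpolation=cv2.INTER_CUBIC)
b=cv2.resize(f[195:275,225:340],None,fx=3,fy=3,interpolation=cv2.INTER_CUBIC)
o=np.zeros((480,805,3),np.uint8);o[:,:460]=a;o[:240,460:]=b
save("w2z",o[:,:800])
E
```

```text
(no output)
```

View pics/w2z.png

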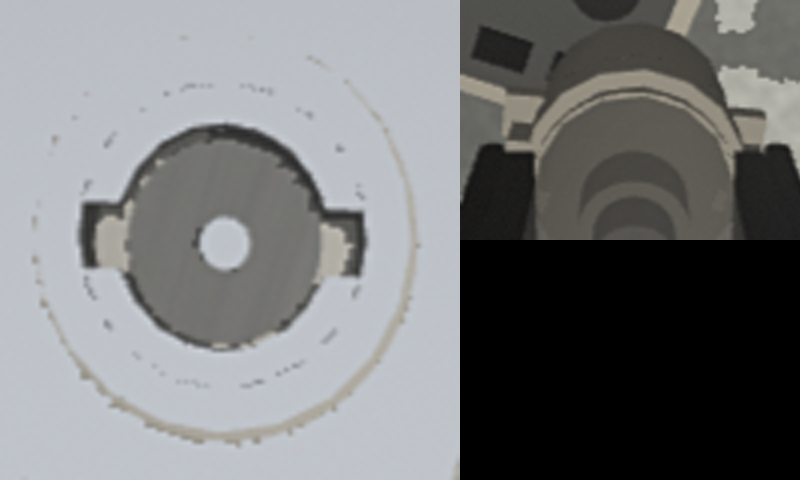

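```bash
python3 - <<'E'
from h import *
r=read_camera("wrist");o=get_obs();R=rotang(o);print(o["tool_pos"],o["tool_rot"])
def a(p,q,z):
    A,B=[ray(r,x,z) for x in (p,q)]; d=A-B; l=R.T@d
    print((A+B)/2,np.linalg.norm(d[:2]),"world",np.degrees(np.arctan2(d[1],d[0])),"tool",np.degrees(np.arctan2(-l[0],-l[1])), "mid rel tcp in tool",R.T@((A+B)/2-o["tool_pos"]))
g=lambda x,y:(215+x/4,20+y/4)
a(g(82,235),g(364,244),.078)
A=g(223,123);B=g(223,348);print(ray(r,A,.078),ray(r,B,.078))
k=lambda x,y:(225+(x-460)/3,195+y/3)
z0=o["tool_pos"][2]-.046
a(k(504,93),k(766,112),z0+.013);a(k(510,150),k(750,150),z0+.036)
E
```

```text
[ 0.49880168 -0.26968631  0.19974324] [-1.79985289e+02  2.20577853e-02  1.80092525e+01]
[ 0.5835884  -0.23555088  0.078     ] 0.053767427457106505 world 106.12374858750265 tool -1.88550384926181 mid rel tcp in tool [ 0.09123327 -0.00621821  0.12170972]
[ 0.60313911 -0.2294387   0.078     ] [ 0.56455458 -0.24143978  0.078     ]
[ 0.50269562 -0.27137746  0.16674324] 0.05196283296521141 world 103.36578319710831 tool -4.643469095975673 mid rel tcp in tool [0.00319301 0.00282066 0.03299805]
[ 0.50209398 -0.27046381  0.18974324] 0.042459388226823366 world 107.77854575249097 tool -0.23070675834223045 mid rel tcp in tool [0.00289446 0.00175986 0.00999843]
```

```bash
python3 - <<'E'
from h import *
r=read_camera("wrist");o=get_obs();R=rotang(o);f=np.load("w2.npy");print(o["tool_pos"])
g1=cv2.cvtColor(f,cv2.COLOR_RGB2GRAY).astype(np.float32)[30:130,215:330];g2=cv2.cvtColor(r["frame"],cv2.COLOR_RGB2GRAY)
w=g1[20:80,10:105].astype(np.float32)
m=cv2.matchTemplate(g2.astype(np.float32)[0:150,195:350],w,cv2.TM_CCOEFF_NORMED);print(m.max(),np.unravel_index(m.argmax(),m.shape))
save("w3z",r["frame"],(205,10,335,145),4)
print(r["view"].tolist())
E
```

```text
[ 0.49959903 -0.26782295  0.19958521]
0.9607931 (np.int64(57), np.int64(39))
[[0.3104195035487917, -0.9505993834549268, 0.0007375578878881321, -0.4111376757045393], [0.9104610451755896, 0.29708901551210176, -0.2877478098610415, -0.34527131625067686], [0.27331377029761517, 0.08999405000980062, 0.957705932908708, -0.48153065165214237], [0.0, 0.0, 0.0, 1.0]]
```

View pics/w3z.png

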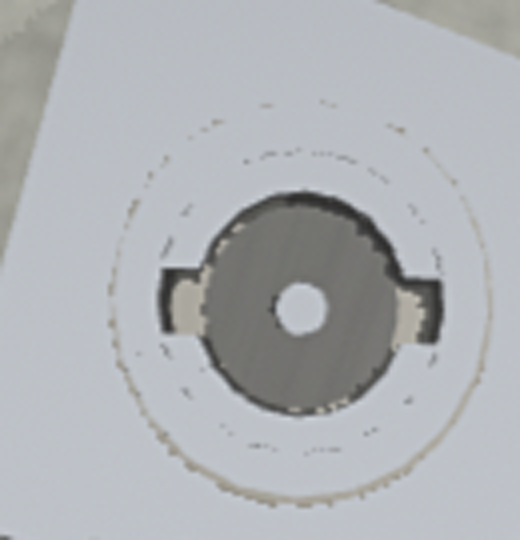

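```bash
python3 - <<'E'
from h import *
r=read_camera("wrist");o=get_obs();R=rotang(o);print(o["tool_pos"],o["tool_rot"],np.abs(np.array(r["view"])[:3,3]-[-.411138,-.345271,-.481531]))
r["view"]=np.array([[0.3104195035487917, -0.9505993834549268, 0.0007375578878881321, -0.4111376757045393], [0.9104610451755896, 0.29708901551210176, -0.2877478098610415, -0.34527131625067686], [0.27331377029761517, 0.08999405000980062, 0.957705932908708, -0.48153065165214237], [0,0,0,1]])
P=np.array([.49959903,-.26782295,.19958521])
g=lambda x,y:(205+x/4,10+y/4)
A,B=ray(r,g(161,301),.078),ray(r,g(442,311),.078);d=A-B
c=ray(r,g(301.5,305),.078)
print(c,"slot deg",np.degrees(np.arctan2(d[1],d[0])),np.linalg.norm(d),"tool rel now",R.T@(c-o["tool_pos"]),ray(r,g(301,192),.078),ray(r,g(301,415),.078))
for i in range(3):
  s=read_camera("top"); 
f=s["frame"]; print(proj(s,c))
E
```

```text
[ 0.50002935 -0.26690893  0.1995925 ] [-1.79930410e+02 -6.00656680e-03  1.83081531e+01] [4.02191274e-04 5.87350185e-05 7.17149294e-05]
[ 0.58253126 -0.24031457  0.078     ] slot deg 106.15393254594841 0.05383802255509675 tool rel now [0.08666699 0.00081564 0.12160068] [ 0.60158607 -0.23403444  0.078     ] [ 0.56310283 -0.2465146   0.078     ]
[[392.17513    222.43454264]]
```

Emit:
play_rows --steps '[[[0,0,0,0,0,-0.048,0.03],[0.0289,-0.001,0,0,0,0,0.03],[0.0289,-0.001,0,0,0,0,0.03],[0.0289,-0.001,0,0,0,0,0.03],[0,0,0.02,0,0,0,0.03],[0,0,0.02,0,0,0,0.03],[0,0,0.015,0,0,0,0.03],[0,0,0.01,0,0,0,0.03],[0,0,0,0,0,0,0.03],[0,0,0,0,0,0,0.03],[0,0,0,0,0,0,0.03]]]'

```text
time_s: 9.0
tool_pos: [0.5801, -0.235, 0.1361]
tool_rot: [179.9, -0.1, 21.0]
force: [0.1, -0.2, -1.0]
grip_width: 0.0339
grasp_force: 30.0
```

```bash
python3 - <<'E'
from h import *
r=read_camera("wrist");o=get_obs();print(o["time_s"],o["tool_pos"],o["tool_rot"],o["qpos"],o["force"])
s=read_camera("side")
a=cv2.resize(r["frame"][140:300,200:350],(450,480),interpolation=cv2.INTER_CUBIC)
b=cv2.resize(s["frame"][200:360,230:346],(348,480),interpolation=cv2.INTER_CUBIC)
save("w4",np.hstack([a,b]))
E
```

```text
9.05 [ 0.58011102 -0.23497942  0.13608316] [ 1.79945455e+02 -9.56935515e-02  2.09510133e+01] [-15.2439579   22.70868673  44.02579751  94.49853669 -16.68415841
  69.46835624 -36.60034199] [-0.94829742  0.78698325 -1.21505173]
```

View pics/w4.png

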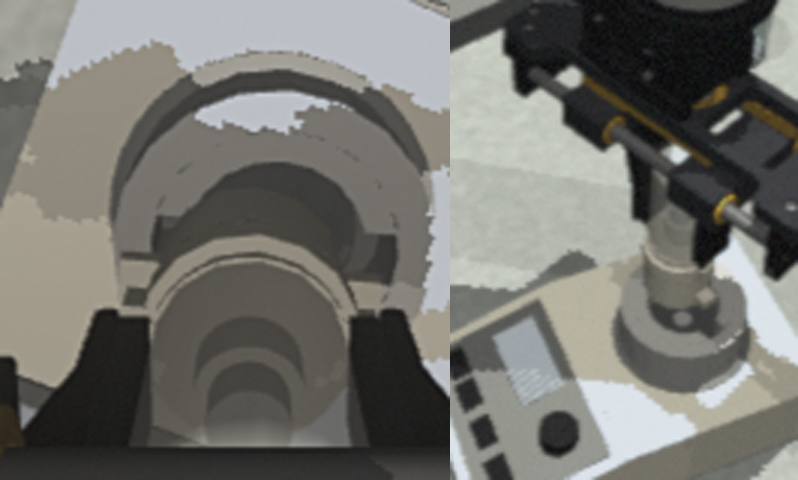

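```bash
python3 - <<'E'
from h import *
r=read_camera("wrist");o=get_obs();R=rotang(o);T=o["tool_pos"];print(T,o["tool_rot"])
g=lambda x,y:(200+x/3,140+y/3)
def a(p,q,z):
    A,B=ray(r,g(*p),z),ray(r,g(*q),z);d=A-B;print((A+B)/2,np.linalg.norm(d),np.degrees(np.arctan2(d[1],d[0])),R.T@((A+B)/2-T))
a((152,216),(397,234),.078)   # far outer slot corners
z0=T[2]-.046
a((121,253),(392,282),z0+.013) # far outer lug corners
# predicted
for c,z,th,rad,hw in [((.5825,-.2403),.078,106.15,.0275,.006),(T[:2],z0+.013,T[0]*0+o["tool_rot"][2]+90-4.9,.026,.0045)]:
    e=np.array([np.cos(np.radians(th)),np.sin(np.radians(th))]);n=np.array([e[1],-e[0]])
    P=[np.r_[c+s*rad*e+k*hw*n,z] for s in (1,-1) for k in (1,-1)]
    print(((proj(r,P)-[200,140])*3).round().tolist())
E
```

```text
[ 0.57996947 -0.23486201  0.13581147] [ 1.79959977e+02 -7.72043585e-02  2.09550273e+01]
[ 0.5877823  -0.23812114  0.078     ] 0.05409508868015093 106.57529894262414 [0.00605261 0.00579733 0.05782374]
[ 0.58564392 -0.23450042  0.10281147] 0.05392509829398138 104.4881608911978 [0.00538399 0.00166865 0.03300846]
[[153.0, 214.0], [150.0, 265.0], [402.0, 234.0], [395.0, 285.0]]
[[119.0, 261.0], [117.0, 304.0], [381.0, 283.0], [375.0, 324.0]]
```

Emit:
play_rows --steps '[[[-0.0004,0.0053,0,0,0,0,0.03],[0,0,0,0,0,0,0.03],[0,0,0,0,0,0,0.03],[0,0,0,0,0,0,0.03]]]'

```text
time_s: 9.55
tool_pos: [0.581, -0.2398, 0.1349]
tool_rot: [-180.0, -0.0, 20.9]
force: [-0.9, 0.9, -0.8]
grip_width: 0.0334
grasp_force: 30.0
```

Emit:
play_rows --steps '[[[0,0,0.004,0,0,0,0.03],[0,0,0.004,0,0,0,0.03],[0,0,0.003,0,0,0,0.03],[0,0,0.003,0,0,0,0.03],[0,0,0.002,0,0,0,0.03],[0,0,0,0,0,0,0.03],[0,0,0,0,0,0,0.03]]]'

```text
time_s: 10.25
tool_pos: [0.5811, -0.2398, 0.119]
tool_rot: [180.0, -0.0, 21.0]
force: [0.1, 0.8, -1.4]
grip_width: 0.0334
grasp_force: 30.0
```

Emit:
play_rows --steps '[[[0.0004,0.0004,0.001,0,0,0,0.03],[0,0,0.001,0,0,0,0.03],[0,0,0.001,0,0,0,0.03],[0,0,0.001,0,0,0,0.03],[0,0,0.001,0,0,0,0.03],[0,0,0,0,0,0,0.03]]]'

```text
time_s: 10.85
tool_pos: [0.5814, -0.2399, 0.1138]
tool_rot: [-180.0, 0.0, 21.0]
force: [-0.3, 0.5, -0.6]
grip_width: 0.0338
grasp_force: 30.0
```

Emit:
play_rows --steps '[[[0,0,0.001,0,0,0,0.03],[0,0,0.001,0,0,0,0.03],[0,0,0.001,0,0,0,0.03],[0,0,0.001,0,0,0,0.03],[0,0,0.001,0,0,0,0.03],[0,0,0.001,0,0,0,0.03],[0,0,0,0,0,0,0.03],[0,0,0,0,0,0,0.03]]]'

```text
time_s: 11.65
tool_pos: [0.5816, -0.24, 0.1081]
tool_rot: [-180.0, -0.0, 21.0]
force: [-0.9, 0.1, 0.9]
grip_width: 0.0334
grasp_force: 30.0
```

Emit:
play_rows --steps '[[[0,0,0.001,0,0,0,0.03],[0,0,0.001,0,0,0,0.03],[0,0,0.001,0,0,0,0.03],[0,0,0.001,0,0,0,0.03],[0,0,0.001,0,0,0,0.03],[0,0,0,0,0,0,0.03],[0,0,0,0,0,0,0.03]]]'

```text
time_s: 12.35
tool_pos: [0.5817, -0.24, 0.1037]
tool_rot: [-180.0, -0.0, 21.0]
force: [-1.3, 1.3, 7.4]
grip_width: 0.0333
grasp_force: 30.0
```

Emit:
play_rows --steps '[[[0,0,0.001,0,0,0,0.03],[0,0,0.001,0,0,0,0.03],[0,0,0.001,0,0,0,0.03],[0,0,0,0,0,0,0.03],[0,0,0,0,0,0,0.03]]]'

```text
time_s: 12.85
tool_pos: [0.5818, -0.24, 0.1014]
tool_rot: [-180.0, -0.1, 21.0]
force: [-3.4, 2.3, 9.5]
grip_width: 0.0331
grasp_force: 30.0
```

```bash
python3 - <<'E'
from h import *
o=get_obs();print(o["tool_pos"],o["force"],o["wrist_torque"],o["qpos"])
E
```

```text
[ 0.58175735 -0.23997673  0.10135118] [-3.35756112  2.26939329  9.4985863 ] [ 0.43196174  1.05560027 -0.02651564] [-13.82899963  25.16686955  43.08615315  95.85974574 -18.55015333
  66.32265923 -34.95027703]
```

Emit:
play_rows --steps '[[[-0.0004,-0.0005,0.0006,0,0,0,0.03],[0,0,0.0005,0,0,0,0.03],[0,0,0,0,0,0,0.03],[0,0,0,0,0,0.05,0.03],[0,0,0,0,0,0.05,0.03],[0,0,0,0,0,0.05,0.03],[0,0,0,0,0,0.05,0.03]]]'

```text
time_s: 13.55
tool_pos: [0.5825, -0.2404, 0.101]
tool_rot: [179.9, -0.2, 9.4]
force: [-1.6, 0.6, 10.5]
grip_width: 0.0332
grasp_force: 30.0
```

```bash
python3 - <<'E'
from h import *
o=get_obs();print(o["tool_pos"],o["force"],o["wrist_torque"],o["qpos"])
E
```

```text
[ 0.58253129 -0.24038091  0.10095876] [-1.55101494  0.55152151 10.45861305] [0.09616394 0.5111092  0.07403489] [-15.50635069  25.8179875   45.40829771  95.9933741  -19.84760919
  66.33321973 -45.54141097]
```

Emit:
play_rows --steps '[[[0,0,0.0003,0,0,0.08,0.03],[0,0,0,0,0,0.08,0.03],[0,0,0,0,0,0.08,0.03],[0,0,0,0,0,0.08,0.03],[0,0,0,0,0,0.08,0.03],[0,0,0,0,0,0,0.03]]]'

```text
time_s: 14.15
tool_pos: [0.5829, -0.2407, 0.1008]
tool_rot: [180.0, -0.3, -13.5]
force: [-0.3, 0.6, 10.1]
grip_width: 0.0335
grasp_force: 30.0
```

```bash
python3 - <<'E'
from h import *
o=get_obs();print(o["tool_pos"],o["force"],o["wrist_torque"],o["qpos"])
E
```

```text
[ 0.58291372 -0.24073937  0.10084798] [-0.25942323  0.64117666 10.09803651] [ 0.11116346  0.36984906 -0.0967084 ] [-18.76347005  27.43726357  50.14557894  96.08124958 -22.6402431
  66.92326728 -66.34850008]
```

Emit:
play_rows --steps '[[[0,0,0,0,0,0.08,0.03],[0,0,0,0,0,0.08,0.03],[0,0,0,0,0,0.08,0.03],[0,0,0,0,0,0.08,0.03],[0,0,0,0,0,0.08,0.03],[0,0,0,0,0,0.04,0.03],[0,0,0,0,0,0,0.03],[0,0,0,0,0,0,0.03]]]'

```text
time_s: 14.95
tool_pos: [0.583, -0.2404, 0.1008]
tool_rot: [-179.9, -0.2, -38.6]
force: [-0.2, 2.1, 10.9]
grip_width: 0.0333
grasp_force: 30.0
```

```bash
python3 - <<'E'
from h import *
o=get_obs();print(o["tool_pos"],o["tool_rot"],o["force"],o["wrist_torque"],o["qpos"])
E
```

```text
[ 0.58297713 -0.24042477  0.1007821 ] [-179.90180919   -0.24800832  -38.61395453] [-0.18863068  2.08447178 10.93386953] [ 0.29726976  0.3294824  -0.03240984] [-22.20723454  29.61173206  55.43487705  96.18350967 -26.11441852
  67.89333212 -88.8800211 ]
```

Emit:
play_rows --steps '[[[0,0,0,0,0,0.03,0.03],[0,0,0,0,0,0.03,0.03],[0,0,0,0,0,0.03,0.03],[0,0,0,0,0,0,0.03]]]'

```text
time_s: 15.35
tool_pos: [0.5829, -0.24, 0.1008]
tool_rot: [-179.9, -0.2, -43.8]
force: [-1.5, 0.8, 12.5]
grip_width: 0.0335
grasp_force: 30.0
```

```bash
python3 - <<'E'
from h import *
o=get_obs();print(o["tool_pos"],o["tool_rot"],o["force"],o["wrist_torque"])
E
```

```text
[ 0.58285658 -0.24004247  0.10075676] [-179.88042251   -0.19577497  -43.75255316] [-1.46787114  0.77932165 12.53375078] [0.41032014 0.47026352 0.19242527]
```

Emit:
play_rows --steps '[[[0,0,0,0,0,0.02,0.03],[0,0,0,0,0,0.02,0.03],[0,0,0,0,0,0,0.03]]]'

```text
time_s: 15.65
tool_pos: [0.5826, -0.2395, 0.1007]
tool_rot: [-179.9, -0.1, -46.0]
force: [-2.5, 3.1, 12.4]
grip_width: 0.0331
grasp_force: 30.0
```

```bash
python3 - <<'E'
from h import *
o=get_obs();print(o["tool_pos"],o["tool_rot"],o["force"],o["wrist_torque"])
E
```

```text
[ 0.58258777 -0.23947632  0.10071729] [-1.79868758e+02 -1.15556307e-01 -4.59864732e+01] [-2.45086042  3.12449143 12.37608152] [0.65235875 0.71830268 0.40138998]
```

Emit:
play_rows --steps '[[[0,0,-0.001,0,0,0,0.03],[0,0,-0.001,0,0,0,0.03],[0,0,-0.001,0,0,0,0.03],[0,0,-0.001,0,0,0,0.03],[0,0,0,0,0,0,0.03]]]'

```text
time_s: 16.15
tool_pos: [0.5823, -0.2393, 0.1028]
tool_rot: [-179.9, -0.1, -46.0]
force: [4.7, 1.4, 1.8]
grip_width: 0.0334
grasp_force: 30.0
```

Emit:
play_rows --steps '[[[0,0,0,0,0,0,0.045],[0,0,0,0,0,0,0.06],[0,0,0,0,0,0,0.08],[0,0,0,0,0,0,0.08],[0,0,0,0,0,0,0.08],[0,0,0,0,0,0,0.08]]]'

```text
time_s: 16.75
tool_pos: [0.5807, -0.2397, 0.1024]
tool_rot: [180.0, 0.0, -46.1]
force: [-0.2, 0.6, -0.1]
grip_width: 0.0733
grasp_force: 0.0
```

Emit:
play_rows --steps '[[[0,0,-0.01,0,0,0,0.087],[0,0,-0.03,0,0,0,0.087],[0,0,-0.04,0,0,0,0.087],[0,0,-0.04,0,0,0,0.087],[-0.04,0,0,0,0,0,0.087],[-0.03,0,0,0,0,0,0.087],[0,0,0,0,0,0,0.087],[0,0,0,0,0,0,0.087],[0,0,0,0,0,0,0.087],[0,0,0,0,0,0,0.087]]]'

```text
time_s: 17.75
tool_pos: [0.5327, -0.1905, 0.2228]
tool_rot: [179.9, -0.1, -46.2]
force: [0.1, -0.1, 0.7]
grip_width: 0.0869
grasp_force: 0.0
```

```bash
python3 - <<'E'
from h import *
r=read_camera("wrist");s=read_camera("side");print(get_obs()["tool_pos"])
a=cv2.resize(r["frame"][20:180,200:350],(450,480),interpolation=cv2.INTER_CUBIC)
b=cv2.resize(s["frame"][220:360,240:340],(343,480),interpolation=cv2.INTER_CUBIC)
save("w5",np.hstack([a,b]))
# predicted wing outer-ends at z=.059+.036 and rim, lug angle 106.15-66.5
c=np.array([.5825,-.2403])
for th in (39.6,45,50):
  e=np.array([np.cos(np.radians(th)),np.sin(np.radians(th))])
  print(th,((proj(r,[np.r_[c+k*.023*e,.095] for k in(1,-1)])-[200,20])*3).round().tolist())
print("top of tube side crop, z origin 57/59/63:",[((proj(s,[[*c,z+.105]])-[240,220])*3.43).round().tolist() for z in(.057,.059,.063)])
E
```

```text
[ 0.53251604 -0.19034277  0.22252044]
39.6 [[155.0, 266.0], [328.0, 280.0]]
45 [[155.0, 275.0], [328.0, 271.0]]
50 [[156.0, 283.0], [328.0, 264.0]]
top of tube side crop, z origin 57/59/63: [[[235.0, 164.0]], [[236.0, 161.0]], [[236.0, 156.0]]]
```

View pics/w5.png

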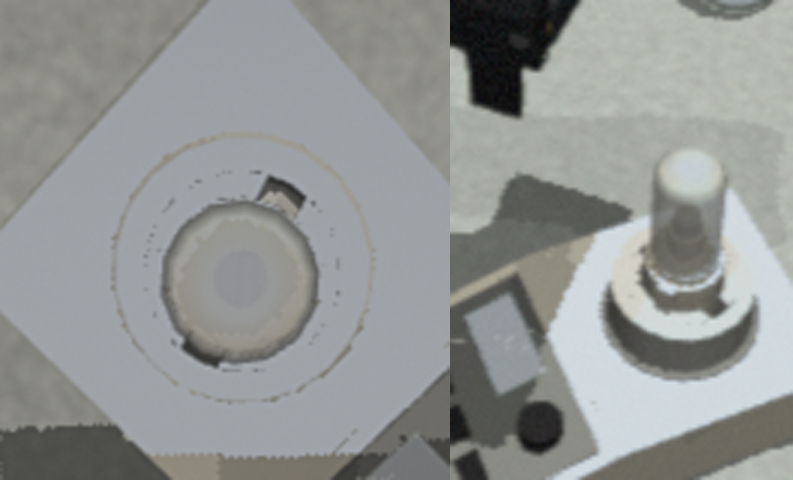

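The tube stands upright in the ring. Both slots are empty of lugs, at (283,193) and (203,350) in the crop, so the lugs are under the lip. I still need to check the wing angle and the height.

Emit:
play_rows --steps '[[[-0.035,0,0,0,0,0,0.03],[-0.035,0,0,0,0,0,0.0],[0,0,0,0,0,0,0.0],[0,0,0,0,0,0,0.0],[0,0,0,0,0,0,0.0],[0,0,0,0,0,0,0.0],[0,0,0,0,0,0,0.0],[0,0,0,0,0,0,0.0]]]'

```text
time_s: 18.65
tool_pos: [0.4839, -0.1398, 0.2223]
tool_rot: [179.9, -0.1, -46.2]
force: [0.4, 0.0, 0.5]
grip_width: 0.0309
grasp_force: 0.0
```

```bash
python3 - <<'E'
from h import *
r=read_camera("wrist");o=get_obs();print(o["tool_pos"],o["grip_width"],o["force"])
c=np.array([.5825,-.2403]);p=proj(r,[[*c,.095]])[0].astype(int);print(p)
x0,y0=max(p[0]-50,0),max(p[1]-60,0);im=r["frame"][y0:y0+100,x0:x0+100]
lab=cv2.cvtColor(im,cv2.COLOR_RGB2LAB);lab[:,:,0]=cv2.createCLAHE(4,(3,3)).apply(lab[:,:,0])
a=cv2.cvtColor(lab,cv2.COLOR_LAB2RGB);save("w6",a,None,6)
for z in (.057,.059):
 for th in (39.6,45,30):
  e=np.array([np.cos(np.radians(th)),np.sin(np.radians(th))]);n=np.array([-e[1],e[0]])
  print(z,th,((proj(r,[np.r_[c+k*.023*e,z+.036] for k in(1,-1)])-[x0,y0])*6).round().tolist())
E
```

```text
[ 0.48386943 -0.13955325  0.22230177] 0.02665916132441176 [ 0.44159405 -0.42144509  0.31277322]
[280  12]
0.057 39.6 [[115.0, 63.0], [485.0, 94.0]]
0.057 45 [[115.0, 83.0], [485.0, 75.0]]
0.057 30 [[119.0, 29.0], [479.0, 128.0]]
0.059 39.6 [[113.0, 59.0], [486.0, 91.0]]
0.059 45 [[113.0, 79.0], [487.0, 71.0]]
0.059 30 [[118.0, 25.0], [480.0, 125.0]]
```

View pics/w6.png

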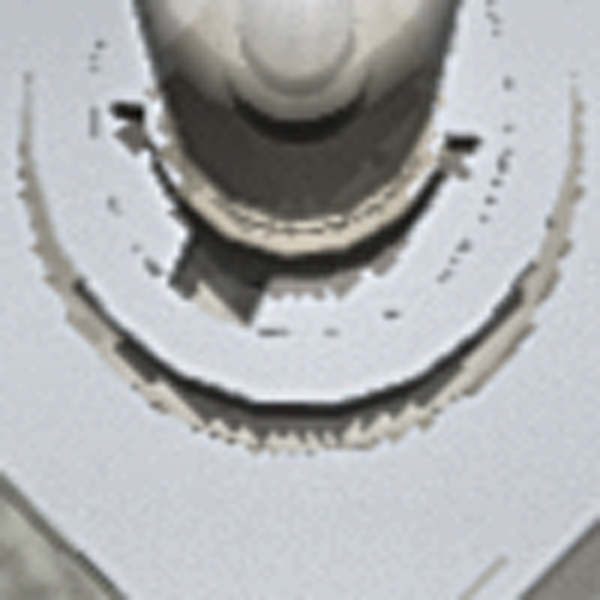

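The wings show at (125,110) and (462,143), which puts the lug axis at about 39°, or 67° past the slots: that's the stop. I'll check the height by lightly touching the dome (top at 164 mm if it has seated, 162 mm if not).

Emit:
play_rows --steps '[[[0.047,-0.0005,0,0,0,0,0],[0.047,-0.0005,0,0,0,0,0],[0.047,-0.0005,0,0,0,0,0],[0,0,0.03,0,0,0,0],[0,0,0.02,0,0,0,0],[0,0,0.004,0,0,0,0],[0,0,0,0,0,0,0],[0,0,0,0,0,0,0],[0,0,0,0,0,0,0]]]'

```text
time_s: 19.6
tool_pos: [0.5733, -0.2292, 0.1702]
tool_rot: [-180.0, 0.1, -46.2]
force: [0.7, -0.1, -0.1]
grip_width: 0.0003
grasp_force: 0.0
```

Emit:
play_rows --steps '[[[0,0,0.001,0,0,0,0],[0,0,0.001,0,0,0,0],[0,0,0.001,0,0,0,0],[0,0,0,0,0,0,0],[0,0,0,0,0,0,0]]]'

```text
time_s: 20.1
tool_pos: [0.5724, -0.2294, 0.1657]
tool_rot: [180.0, 0.2, -46.2]
force: [-0.7, 0.1, 0.3]
grip_width: 0.0006
grasp_force: 0.0
```

Emit:
play_rows --steps '[[[0,0,-0.004,0,0,0,0],[0.0149,0,0,0,0,0,0],[0,0,0,0,0,0,0],[0,0,0.002,0,0,0,0],[0,0,0.001,0,0,0,0],[0,0,0,0,0,0,0],[0,0,0,0,0,0,0],[0,0,0,0,0,0,0]]]'

```text
time_s: 20.9
tool_pos: [0.5827, -0.24, 0.1667]
tool_rot: [180.0, 0.2, -46.2]
force: [-0.0, -0.3, -0.0]
grip_width: 0.0007
grasp_force: 0.0
```

Emit:
play_rows --steps '[[[0,0,0.0005,0,0,0,0],[0,0,0.0005,0,0,0,0],[0,0,0,0,0,0,0],[0,0,0,0,0,0,0],[0,0,0,0,0,0,0]]]'

```text
time_s: 21.4
tool_pos: [0.5827, -0.2403, 0.1657]
tool_rot: [180.0, 0.2, -46.2]
force: [0.6, -0.2, -0.3]
grip_width: 0.0007
grasp_force: 0.0
```

Emit:
play_rows --steps '[[[0,0,0.0005,0,0,0,0],[0,0,0.0005,0,0,0,0],[0,0,0.0004,0,0,0,0],[0,0,0,0,0,0,0],[0,0,0,0,0,0,0],[0,0,0,0,0,0,0]]]'

```text
time_s: 22.0
tool_pos: [0.5828, -0.2404, 0.1646]
tool_rot: [180.0, 0.2, -46.2]
force: [-0.8, -0.1, 3.6]
grip_width: 0.0002
grasp_force: 1.6
```

Emit:
play_rows --steps '[[[0,0,0.0005,0,0,0,0],[0,0,0,0,0,0,0],[0,0,0,0,0,0,0],[0,0,0,0,0,0,0]]]'

```text
time_s: 22.4
tool_pos: [0.583, -0.2405, 0.1645]
tool_rot: [180.0, 0.2, -46.2]
force: [-0.8, -0.0, 4.6]
grip_width: 0.0004
grasp_force: 2.6
```

Firm contact at 164.5 mm puts the tube origin at about 59 mm, so it has risen into the pockets. I'll retreat and hand in.

Emit:
play_rows --steps '[[[0,0,-0.01,0,0,0,0],[0,0,-0.03,0,0,0,0],[0,0,-0.03,0,0,0,0],[0,0,-0.02,0,0,0,0],[0,0,0,0,0,0,0],[0,0,0,0,0,0,0],[0,0,0,0,0,0,0]]]'

```text
time_s: 23.1
tool_pos: [0.5825, -0.2399, 0.2524]
tool_rot: [179.9, 0.4, -46.2]
force: [-0.0, 0.4, -1.1]
grip_width: 0.0003
grasp_force: 0.0
```

```bash
python3 -c "
from cell import *
print(get_obs()['tool_pos']);print(sign_off())"
```

```text
[ 0.5825164  -0.23989022  0.25239563]
the job is handed in; nothing more can be done
None
```

The dispersing tube stands locked and upright in the drive, with its lugs at the stop and its origin at about 59 mm by a touch on the dome; the job is handed in at about 23 s of the 72 s allowed, and no verdict came back.

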